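# Load polished mounts into the stage carrier in rack order

### The arm

A 7-joint arm with a two-finger parallel gripper is mounted at the origin on a cart in front of the work surface, level with it; the furniture and walls round the work are solid. World frame = base frame: x ahead of the robot, y to its left, z up, the work surface at z = 0. Lengths are in m, angles in rad, forces in N, time in s.
With the tool pointing down it reaches from about 0.35 to 0.9 m from the base axis. Payload 19.9 kg.
Tool frame: the origin (TCP) lies at the very end of the fingers, on their centre line; the grasp point (between the pads) lies 19 mm behind it; z points along the fingers, y is the line along which they close (so a half turn about z gives the same grasp; the last joint's range is limited). The gripper opens to 85 mm and grips with 20 to 120 N. Pads are 22 mm wide; open, the fingers measure 114 mm over their backs; the gripper's body (76 mm by 85 mm) begins 54 mm behind the grasp point. The pads swing forward as they close: fully open they stand 13 mm farther back than shut.
Start: joints at [1.19, 0.417, -0.01, 1.614, 0.005, 1.111, -0.053], TCP at [0.208, -0.589, 0.231] pointing down, gripper open.
Joint ranges: [-2.81, 2.81], [-0.39, 2.02], [-1.27, 1.25], [0.06, 2.57], [-1.19, 4.33], [0.19, 2], [-2.82, 2.82]. Speed limits (rad/s): [1.89, 1.89, 2.39, 2.39, 3.01, 3.01, 3.01].

### API

Orientations are given as a unit quaternion [w, x, y, z].
In Python, from plant import robot, imaging gives the robot as it stands.
- The arm moves only by the tool move_arm, never from a script. Its argument "deltas" is text: rows parted by semicolons, each of 7 numbers parted by spaces: the opening, from 0 (shut) to 1 (fully open), then the shift along the tool's x, y, z in mm, then the turn, a rotation vector about the tool's x, y, z in degrees. A call has 1 to 8 rows; each row is the pose to reach, as a shift and turn from the pose commanded when the call began, along the tool's axes at that moment; what a row does not reach only later rows make up. A row lasts 1/10 s, in which the tool goes at most 50 mm and 8.59 degrees, less where a joint would pass 70% of its speed; a pose out of reach is approached as far as the arm can. A call with a gripper value outside its range is refused whole. The fingers move at their own pace and stop on an object; "newtons" is the grip in N (left out, the last holds). Time passes only in rows, so rows that repeat a pose let the fingers close. It gives the time, the measured TCP pose, the force, the opening and the grip force at its end, in the units of the state.
- robot.state(): the state, without advancing time (a new reading comes with each control period).
- imaging.grab_frame(name): name is "side" or "top"; returns the picture (384x512x3 uint8, red, green, blue); there is no depth.
- imaging.camera_model(name): a dict with "vfov" (degrees; the focal length in pixels is half the picture's height over the tangent of half this angle, whatever the lens; pixels are square), "cx", "cy" (the principal point, pixels), "origin" and "attitude" of the camera in the world. Camera axes: x right, y down, z forward; pixel columns grow to the right and rows downward; lengths in m; the calibration is good to about 2 mm. A picture is of the moment at which its call begins. camera_model takes no time and is no camera call.
- robot.hand_in(): hands the job in; it is judged then, once.
The state is a dict: "time": time; "joints": joint angles; "qvel": joint speeds; "tau": joint torques, N m; "ee_pos": TCP position; "tcp_rot": TCP orientation; "wrist_force": force on the tool from outside, world axes, zero at the start; "torque": the same for the moment, N m; "width": finger opening in m; "gripper_force": force on a finger pad.
Only numpy, scipy, OpenCV 4.12 (cv2) and the standard library are available. Lean on these libraries where they do the work, as an engineer would, in place of code of your own. Each camera call takes 0.05 s, during which the arm holds its last target. There are 200 camera calls.

### The job

Move the four polished sample mounts from the white drying rack into the pockets of the grey microscope stage carrier, keeping their order, since the log knows each sample only by its place: count from the end with the round tab and pin on both, so that the mount in the rack's first place goes into the carrier's first pocket, the second into the second, and so on. Each must end standing flat in its pocket, polished face up; do not tip any over on the way, and leave the bottle, the can and the tape roll nearby where they are.

Things in the scene. Friction and masses are not known exactly. Their poses are not given: they have to be found in the camera images.
- mount_a: sample mount: black resin cylinder, 25 mm across, 20 mm high, small metal section showing in its top (polished) face; origin at the centre of its underside, z up. It starts inside ring_a, standing on the rack's slab (8 mm above the bench)
- mount_b: sample mount: dark brown resin cylinder, 32 mm across, 16 mm high, small metal section showing in its top (polished) face; origin at the centre of its underside, z up. It starts inside ring_b, standing on the rack's slab (8 mm above the bench)
- mount_c: sample mount: grey resin cylinder, 30 mm across, 12 mm high, small metal section showing in its top (polished) face; origin at the centre of its underside, z up. It starts inside ring_c, standing on the rack's slab (8 mm above the bench)
- mount_d: sample mount: black resin cylinder, 30 mm across, 12 mm high, small metal section showing in its top (polished) face; origin at the centre of its underside, z up. It starts inside ring_d, standing on the rack's slab (8 mm above the bench)
- ring_a: grey plastic locating ring fixed on the drying rack round mount_a, 45 mm outside, bore 29 mm, 4.5 mm high, its top 12.5 mm above the bench; stays where it is and so still marks, when the mount is gone, which place that mount had. Origin at the centre of its underside
- ring_b: grey plastic locating ring fixed on the drying rack round mount_b, 45 mm outside, bore 36 mm, 4.5 mm high, its top 12.5 mm above the bench; stays where it is and so still marks, when the mount is gone, which place that mount had. Origin at the centre of its underside
- ring_c: grey plastic locating ring fixed on the drying rack round mount_c, 45 mm outside, bore 34 mm, 4.5 mm high, its top 12.5 mm above the bench; stays where it is and so still marks, when the mount is gone, which place that mount had. Origin at the centre of its underside
- ring_d: grey plastic locating ring fixed on the drying rack round mount_d, 45 mm outside, bore 34 mm, 4.5 mm high, its top 12.5 mm above the bench; stays where it is and so still marks, when the mount is gone, which place that mount had. Origin at the centre of its underside
- drying_rack: white plastic drying rack, fixed: slab 66x200 mm, top 8 mm above the bench, with a round-ended tab at one end only. Row of four grey rings; which mount (with its ring) is at which place varies. Origin: underside centre of the 200 mm part; y runs along the row to the tab (reaches y=+137 mm, steel pin 10 mm high); places 1-4 at x=0, y=+75, +25, -25, -75 mm
- carrier: grey metal stage carrier, fixed, turned any way: plate 66x200 mm, 12 mm high, round-ended tab at one end only. Four round pockets, 42 mm bore, 4.5 mm deep (floor 7.5 mm above the bench), 2 mm chamfer, black pad. Origin: underside centre of the 200 mm part; y runs along the row to the tab (reaches y=+137 mm, steel pin 10 mm high); places 1-4 at x=0, y=+75, +25, -25, -75 mm
- dropper_0: bystander: dropping bottle, white with black cap, 34 mm across, 90 mm high, loose on the bench; origin at the centre of its underside
- objective_can: bystander: grey screw can with black cap, 39 mm across, 56 mm high, loose on the bench; origin at the centre of its underside
- tape_roll: bystander: roll of tan tape lying flat, 72 mm across, 18 mm high, loose on the bench; origin at the centre of its underside

How it is judged:
At the end, for the whole second after the job is handed in: each mount stands in the carrier pocket of the same number (from the tab) as its ring has on the rack: centre within 10 mm along and across, underside within 2 mm of the pocket floor, upright within 0.1 rad, polished face up, at rest (under 10 mm/s) (((y of ring_a in the frame of drying_rack between 0.065 and 0.085 m and y of mount_a in the frame of carrier between 0.065 and 0.085 m) or (y of ring_a in the frame of drying_rack between 0.015 and 0.035 m and y of mount_a in the frame of carrier between 0.015 and 0.035 m) or (y of ring_a in the frame of drying_rack between -0.035 and -0.015 m and y of mount_a in the frame of carrier between -0.035 and -0.015 m) or (y of ring_a in the frame of drying_rack between -0.085 and -0.065 m and y of mount_a in the frame of carrier between -0.085 and -0.065 m)) and x of mount_a in the frame of carrier between -0.01 and 0.01 m and z of mount_a in the frame of carrier between 0.0055 and 0.0095 m and angle between each of mount_a, mount_b, mount_c, mount_d's own z axis and vertical below 0.1 rad and linear speed of each of mount_a, mount_b, mount_c, mount_d below 0.01 m/s and ((y of ring_b in the frame of drying_rack between 0.065 and 0.085 m and y of mount_b in the frame of carrier between 0.065 and 0.085 m) or (y of ring_b in the frame of drying_rack between 0.015 and 0.035 m and y of mount_b in the frame of carrier between 0.015 and 0.035 m) or (y of ring_b in the frame of drying_rack between -0.035 and -0.015 m and y of mount_b in the frame of carrier between -0.035 and -0.015 m) or (y of ring_b in the frame of drying_rack between -0.085 and -0.065 m and y of mount_b in the frame of carrier between -0.085 and -0.065 m)) and x of mount_b in the frame of carrier between -0.01 and 0.01 m and z of mount_b in the frame of carrier between 0.0055 and 0.0095 m and ((y of ring_c in the frame of drying_rack between 0.065 and 0.085 m and y of mount_c in the frame of carrier between 0.065 and 0.085 m) or (y of ring_c in the frame of drying_rack between 0.015 and 0.035 m and y of mount_c in the frame of carrier between 0.015 and 0.035 m) or (y of ring_c in the frame of drying_rack between -0.035 and -0.015 m and y of mount_c in the frame of carrier between -0.035 and -0.015 m) or (y of ring_c in the frame of drying_rack between -0.085 and -0.065 m and y of mount_c in the frame of carrier between -0.085 and -0.065 m)) and x of mount_c in the frame of carrier between -0.01 and 0.01 m and z of mount_c in the frame of carrier between 0.0055 and 0.0095 m and ((y of ring_d in the frame of drying_rack between 0.065 and 0.085 m and y of mount_d in the frame of carrier between 0.065 and 0.085 m) or (y of ring_d in the frame of drying_rack between 0.015 and 0.035 m and y of mount_d in the frame of carrier between 0.015 and 0.035 m) or (y of ring_d in the frame of drying_rack between -0.035 and -0.015 m and y of mount_d in the frame of carrier between -0.035 and -0.015 m) or (y of ring_d in the frame of drying_rack between -0.085 and -0.065 m and y of mount_d in the frame of carrier between -0.085 and -0.065 m)) and x of mount_d in the frame of carrier between -0.01 and 0.01 m and z of mount_d in the frame of carrier between 0.0055 and 0.0095 m); the robot touches nothing.
It fails at once if a mount is tipped over (more than 0.6 rad) (angle between any of mount_a, mount_b, mount_c, mount_d's own z axis and vertical above 0.6 rad).
It fails at once if the dropping bottle, the can or the tape roll is pushed away (more than 20 mm) (distance of any of dropper_0, objective_can, tape_roll from where it was at the start of the episode above 0.02 m).
It also fails if it takes over 88 s, if anything falls off the work surface, if the arm or the gripper's body presses on something with over 40 N, if the wrist force passes 120 N, or if a joint passes its speed limit or range.

## Working session

There is one attempt and no reset: what is moved stays moved. The work goes in short steps, Python scripts to look and compute and a tool call to move; the robot and the scene stay as the last step left them, time stands still between calls to the robot, and variables do not carry over. Pictures are saved under pics/ and viewed, at most 14 in all, crops included, and the job is handed in when it is done.

Besides the shell and the picture viewer there is one more tool, called after "Request:" as name(argument=value, ...) on one line, values as JSON. move_arm: Moves the arm, as the interface text tells. Its arguments: {"type":"object","properties":{"deltas":{"type":"string"},"newtons":{"type":"number"}},"required":["deltas"]}

```bash
mkdir -p pics; ls
python3 - <<'E'
from plant import robot, imaging
import cv2
for n in ("top","side"):
    print(n,imaging.camera_model(n))
    f=imaging.grab_frame(n); cv2.imwrite(f"pics/{n}0.png",cv2.resize(f[:,:,::-1],(800,600),interpolation=cv2.INTER_CUBIC))
print(robot.state())
E
```

```text
pics
top {'vfov': 52.56138818353303, 'cx': 261.24111883275776, 'cy': 187.71689967493057, 'origin': array([0.54689052, 0.04705515, 1.08695428]), 'attitude': array([-0.01729599,  0.71253746, -0.70118167,  0.01831608])}
side {'vfov': 54.14017110947426, 'cx': 255.34075919530878, 'cy': 197.7237230331713, 'origin': array([ 0.66033682, -0.79093869,  0.69537926]), 'attitude': array([-0.43357674,  0.90098371,  0.00394895, -0.01496601])}
{'time': 0.1, 'joints': array([ 1.19051162,  0.41792737, -0.01027223,  1.61409573,  0.00472868,
        1.11069872, -0.05299822]), 'qvel': array([ 1.05546084e-03, -9.02189023e-04, -2.06748390e-05, -8.84508436e-04,
        1.79792747e-03, -8.53975785e-04,  8.46288884e-04]), 'tau': array([ 1.21651428e-03, -8.65826941e+01,  6.79911934e-01, -4.35640097e+01,
        1.91537960e-02,  4.98901572e-03,  3.94166227e-05]), 'ee_pos': array([ 0.20757921, -0.5891992 ,  0.23072248]), 'tcp_rot': array([-5.31805773e-04,  9.85687717e-01,  1.68580598e-01, -1.53841629e-04]), 'wrist_force': array([-0.87330868, -0.52569166, -0.21093693]), 'torque': array([ 0.01369184, -0.04338898, -0.0334427 ]), 'gripper_force': 0.0, 'width': 0.0852308347129644}
```

View pics/top0.png

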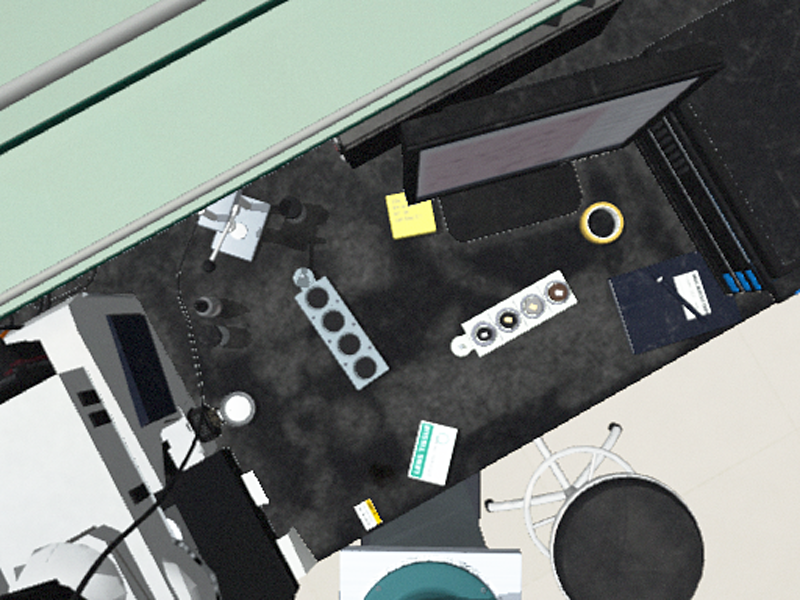

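View pics/side0.png

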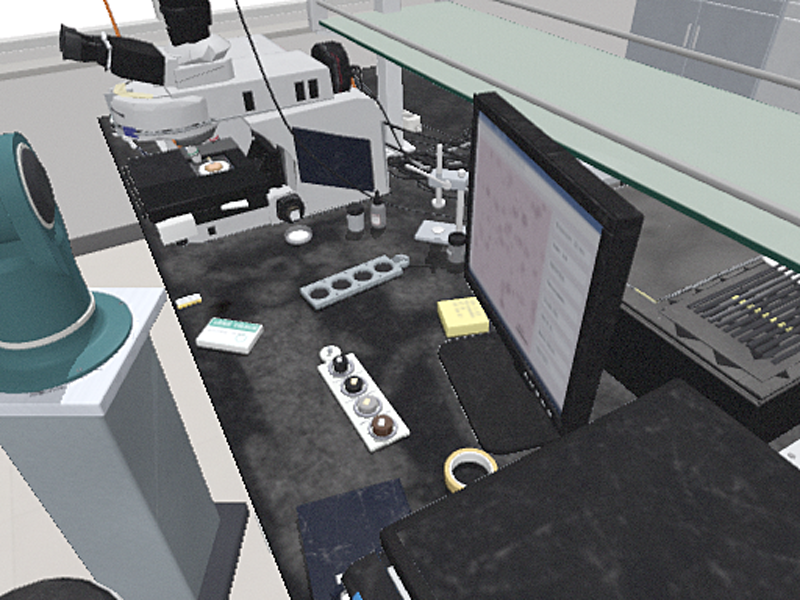

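The top view shows the rack's tab at (460,347), with mounts at (485,333), (509,320), (533,306) and (557,293). The carrier's tab is at (303,277), with pockets at (318,297), (333,320), (348,344) and (365,367). I'll enlarge both.

```bash
cat > h.py <<'E'
import numpy as np, cv2
from scipy.spatial.transform import Rotation as R
from plant import robot, imaging
def world(n,uv,z):
    m=imaging.camera_model(n); f=192/np.tan(np.radians(m['vfov']/2)); q=m['attitude']
    d=R.from_quat(np.r_[q[1:],q[0]]).apply([(uv[0]-m['cx'])/f,(uv[1]-m['cy'])/f,1]); o=m['origin']
    return (o+d*(z-o[2])/d[2])[:2]
def pix(n,p):
    m=imaging.camera_model(n); f=192/np.tan(np.radians(m['vfov']/2)); q=m['attitude']
    c=R.from_quat(np.r_[q[1:],q[0]]).inv().apply(np.asarray(p)-m['origin'])
    return c[:2]/c[2]*f+[m['cx'],m['cy']]
def crop(n,x0,y0,w,h,name,s):
    f=imaging.grab_frame(n)[y0:y0+h,x0:x0+w,::-1]
    cv2.imwrite('pics/'+name,cv2.resize(f,None,fx=s,fy=s,interpolation=cv2.INTER_CUBIC)); return f
E
python3 - <<'E'
from h import *
crop('top',280,165,100,70,'rack.png',8)
crop('top',180,165,80,90,'car.png',6)
crop('side',195,215,80,75,'racks.png',8)
E
```

```text
(no output)
```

View pics/rack.png

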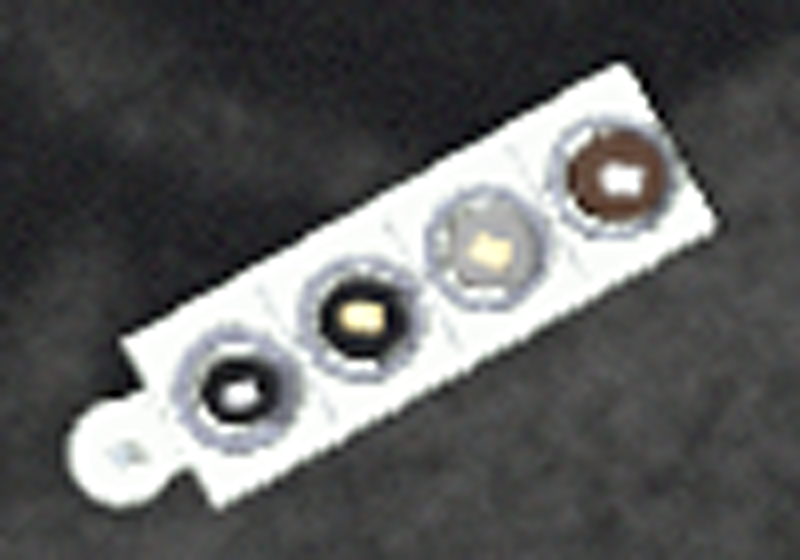

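View pics/car.png

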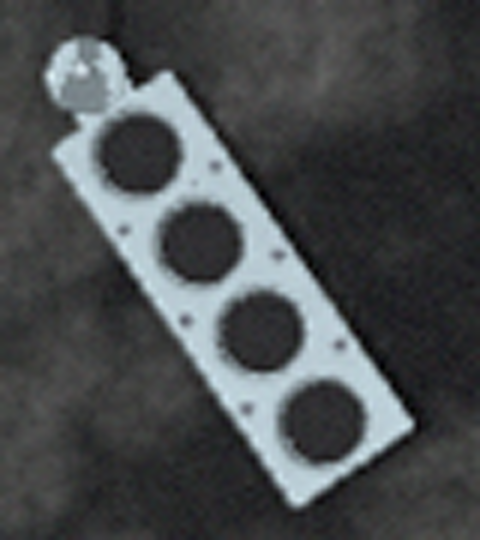

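View pics/racks.png

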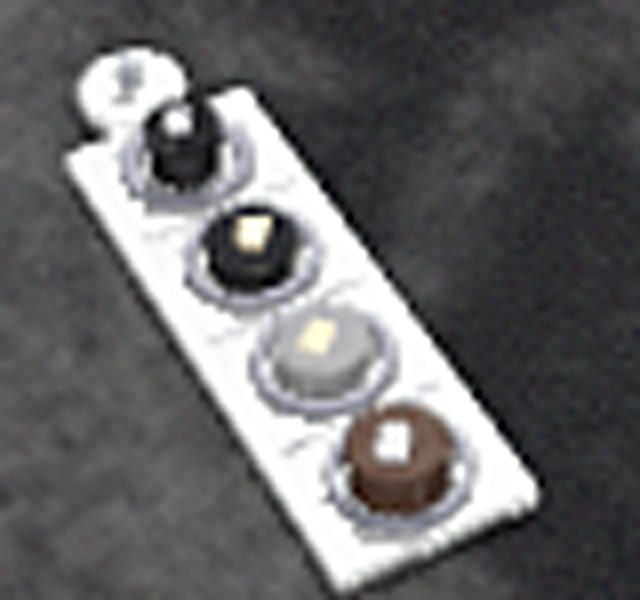

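Rack order from the tab: a (tall black), d (low black), c (grey), b (brown). Ring centres in the 8x crop are (237,387), (361,318), (487,247) and (613,177). Pocket centres in the 6x crop are (137,153), (200,243), (261,331) and (323,421).

Run:
```python
from h import *
np.set_printoptions(precision=4,suppress=True)
def cv(L,s,x0,y0,z):
    return np.array([world('top',((u+.5)/s-.5+x0,(v+.5)/s-.5+y0),z) for (u,v),z in zip(L,np.broadcast_to(z,len(L)))])
def fit(P):
    Y=np.array([.075,.025,-.025,-.075]); c=P.mean(0); d=(Y[:,None]*(P-c)).sum(0)/(Y@Y)
    print('scale',np.linalg.norm(d)); d/=np.linalg.norm(d); Q=c+Y[:,None]*d
    print('centre',c,'ang of y',np.degrees(np.arctan2(d[1],d[0])),'\n',Q,'\nres mm',(P-Q)*1e3); return Q
Rk=fit(cv([(237,387),(361,318),(487,247),(613,177)],8,280,165,.0125))
M=cv([(243,390),(362,319),(490,250),(618,177)],8,280,165,[.028,.02,.02,.024]); print('mounts',M,(M-Rk)*1e3)
C=fit(cv([(137,153),(200,243),(261,331),(323,421)],6,180,165,.012))
# side check
S=np.array([world('side',((u+.5)/8-.5+195,(v+.5)/8-.5+215),z) for u,v,z in [(182,112,.028),(253,235,.02),(328,340,.02),(400,440,.024)]]);print('side mounts',S,(S-Rk)*1e3)
s=robot.state(); q=s['tcp_rot'];print(R.from_quat(np.r_[q[1:],q[0]]).as_matrix())
for n,p in (('bottle',(205,306)),('can',(222,337)),('lamp',(238,408))): print(n,world('top',np.array(p)*.64,.05))
print(world('top',np.array((310,250))*.64,.05),world('top',np.array((292,205))*.64,.05),world('top',np.array((600,222))*.64,.018))
```

```text
scale 0.9966674829061457
centre [ 0.5707 -0.1519] ang of y 119.98382175616267 
 [[ 0.5332 -0.0869]
 [ 0.5582 -0.1303]
 [ 0.5832 -0.1736]
 [ 0.6082 -0.2169]] 
res mm [[ 0.2962 -0.4747]
 [-0.2342  0.2542]
 [-0.0038  0.1941]
 [-0.0582  0.0264]]
mounts [[ 0.5328 -0.0875]
 [ 0.5576 -0.1291]
 [ 0.582  -0.1729]
 [ 0.6075 -0.2157]] [[-0.4961 -0.5839]
 [-0.6488  1.1445]
 [-1.2708  0.6969]
 [-0.6863  1.1386]]
scale 0.9997348091226682
centre [0.531  0.1643] ang of y 35.938186999077 
 [[0.5918 0.2083]
 [0.5513 0.179 ]
 [0.5108 0.1496]
 [0.4703 0.1203]] 
res mm [[ 0.149   0.2296]
 [-0.3519 -0.3872]
 [ 0.2031  0.0468]
 [-0.0002  0.1109]]
side mounts [[ 0.5317 -0.0821]
 [ 0.5581 -0.1297]
 [ 0.5843 -0.1737]
 [ 0.608  -0.2161]] [[-1.5014  4.8556]
 [-0.1438  0.5703]
 [ 1.0949 -0.1369]
 [-0.1979  0.7822]]
[[ 0.9432  0.3323 -0.0003]
 [ 0.3323 -0.9432  0.0005]
 [-0.0001 -0.0006 -1.    ]]
bottle [0.5719 0.3923]
can [0.5196 0.3616]
lamp [0.4002 0.3308]
[0.6708 0.2155] [0.7481 0.2484] [ 0.7329 -0.2921]
```

```bash
cat >> h.py <<'E'
RK={'a':(.533,-.087),'d':(.558,-.130),'c':(.583,-.173),'b':(.608,-.2165)}
CA={'a':(.592,.208),'d':(.5515,.179),'c':(.511,.150),'b':(.4705,.120)}
def plan(*T):
    "T: (xy,z,yaw deg of tool y); deltas all from the present pose"
    s=robot.state(); q=s['tcp_rot']; r=R.from_quat(np.r_[q[1:],q[0]])
    for xy,z,yaw in T:
        a=np.radians(yaw); y=np.array([np.cos(a),np.sin(a),0]); zz=np.array([0,0,-1.])
        g=R.from_matrix(np.c_[np.cross(y,zz),y,zz])
        print(np.round(r.inv().apply(np.r_[xy,z]-s['ee_pos'])*1e3,1),np.round((r.inv()*g).as_rotvec(degrees=True),1))
E
python3 -c "
from h import *
plan((RK['a'],.1,30))"
```

```text
[ 473.8 -365.6  131.2] [  -0.    -0.  -100.6]
```

Request:
move_arm(deltas="0.5 474 -366 100 0 0 -100.6;0.5 474 -366 100 0 0 -100.6;0.5 474 -366 100 0 0 -100.6;0.5 474 -366 100 0 0 -100.6;0.5 474 -366 100 0 0 -100.6;0.5 474 -366 100 0 0 -100.6;0.5 474 -366 100 0 0 -100.6;0.5 474 -366 100 0 0 -100.6", newtons=30)

```text
time: 1.05
ee_pos: [0.4228, -0.2565, 0.1653]
tcp_rot: [0.0, 0.716, 0.698, 0.0]
wrist_force: [2.2, -0.5, 0.3]
width: 0.0428
gripper_force: 0.0
```

```bash
python3 -c "
from h import *
plan((RK['a'],.1,30))"
```

```text
[172.4 105.7  65.3] [  0.    0.  -31.5]
```

Request:
move_arm(deltas="0.5 172 106 65 0 0 -31.5;0.5 172 106 65 0 0 -31.5;0.5 172 106 65 0 0 -31.5;0.5 172 106 65 0 0 -31.5;0.5 172 106 65 0 0 -31.5;0.5 172 106 65 0 0 -31.5;0.5 172 106 65 0 0 -31.5")

```text
time: 1.75
ee_pos: [0.5332, -0.0906, 0.1004]
tcp_rot: [-0.0, 0.503, 0.864, -0.0]
wrist_force: [0.8, -0.9, -0.2]
width: 0.0426
gripper_force: 0.0
```

```bash
python3 -c "
from h import *
plan((RK['a'],.1,30),(RK['a'],.016,30))"
```

```text
[3.2 1.6 0.4] [-0.   0.  -0.4]
[ 3.2  1.7 84.4] [-0.   0.  -0.4]
```

Request:
move_arm(deltas="0.5 3 1.5 30 0 0 0;0.5 3 1.5 60 0 0 0;0.5 3 1.5 60 0 0 0;0.5 3 1.5 60 0 0 0")

```text
time: 2.15
ee_pos: [0.5332, -0.0874, 0.0412]
tcp_rot: [-0.0, 0.503, 0.864, -0.0]
wrist_force: [0.5, -0.3, 0.2]
width: 0.0427
gripper_force: 0.0
```

Run:
```python
from h import *
crop('side',190,190,100,75,'g1.png',8)
plan((RK['a'],.016,30))
```

```text
[ 0.6 -0.5 25.8] [ 0.   0.1 -0.4]
```

View pics/g1.png

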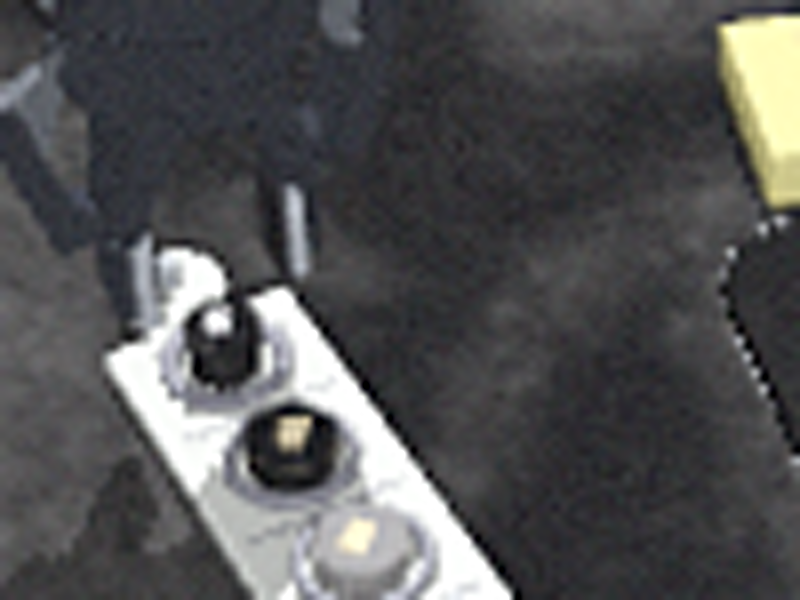

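The fingertips, at (145,330) and (298,278), straddle mount a, whose top is at (218,322). I'll go down and close.

Request:
move_arm(deltas="0.5 0.5 -0.5 15 0 0 0;0.5 0.5 -0.5 24.5 0 0 0;0.5 0.5 -0.5 24.5 0 0 0;0 0.5 -0.5 24.5 0 0 0;0 0.5 -0.5 24.5 0 0 0;0 0.5 -0.5 24.5 0 0 0;0 0.5 -0.5 24.5 0 0 0;0 0.5 -0.5 24.5 0 0 0", newtons=30)

```text
time: 3.0
ee_pos: [0.5329, -0.0861, 0.0162]
tcp_rot: [0.0, 0.502, 0.865, 0.0]
wrist_force: [-0.6, -0.6, 6.4]
width: 0.0235
gripper_force: 29.8
```

Request:
move_arm(deltas="0 0 0 -10 0 0 0;0 0 0 -30 0 0 0;0 0 0 -60 0 0 0;0 0 0 -60 0 0 0")

```text
time: 3.4
ee_pos: [0.5345, -0.0863, 0.0795]
tcp_rot: [0.002, 0.502, 0.865, 0.001]
wrist_force: [0.4, 0.0, -0.3]
width: 0.0236
gripper_force: 29.5
```

Run:
```python
from h import *
crop('side',190,170,100,75,'g2.png',8)
plan((CA['a'],.09,-54))
```

```text
[227.  196.4 -12.2] [ 0.2  0.  83.7]
```

View pics/g2.png

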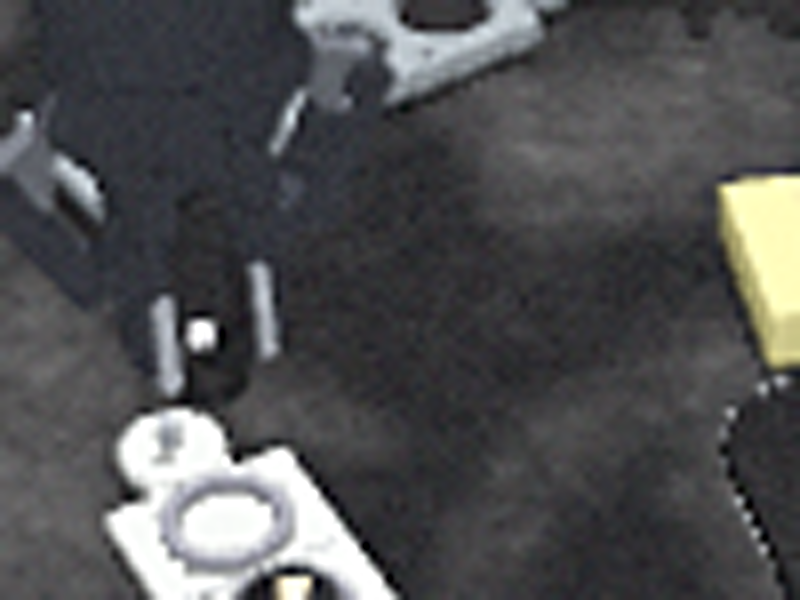

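Mount a is held at (200,335), and its ring is empty. Next is the carrier.

Request:
move_arm(deltas="0 227 196 -12 0 0 83.7;0 227 196 -12 0 0 83.7;0 227 196 -12 0 0 83.7;0 227 196 -12 0 0 83.7;0 227 196 -12 0 0 83.7;0 227 196 -12 0 0 83.7;0 227 196 -12 0 0 83.7;0 227 196 -12 0 0 83.7")

```text
time: 4.25
ee_pos: [0.5899, 0.2108, 0.0871]
tcp_rot: [-0.0, 0.899, 0.437, -0.0]
wrist_force: [-0.2, -1.0, -0.8]
width: 0.0236
gripper_force: 29.6
```

```bash
python3 -c "
from h import *
plan((CA['a'],.09,-54))"
```

```text
[-0.9  3.4 -2.9] [-0.1  0.  15.8]
```

Request:
move_arm(deltas="0 -1 3.5 0 0 0 15.8;0 -1 3.5 0 0 0 15.8;0 -1 3.5 0 0 0 15.8;0 -1 3.5 30 0 0 15.8;0 -1 3.5 50 0 0 15.8;0 -1 3.5 50 0 0 15.8;0 -1 3.5 50 0 0 15.8")

```text
time: 4.95
ee_pos: [0.5927, 0.2052, 0.0381]
tcp_rot: [-0.0, 0.95, 0.312, -0.0]
wrist_force: [0.4, 1.1, 0.3]
width: 0.0236
gripper_force: 29.6
```

Run:
```python
from h import *
crop('top',180,165,80,60,'p1.png',8)
plan((CA['a'],.016,-54))
```

```text
[ 0.6 -2.8 22.7] [-0.  -0.   0.3]
```

View pics/p1.png

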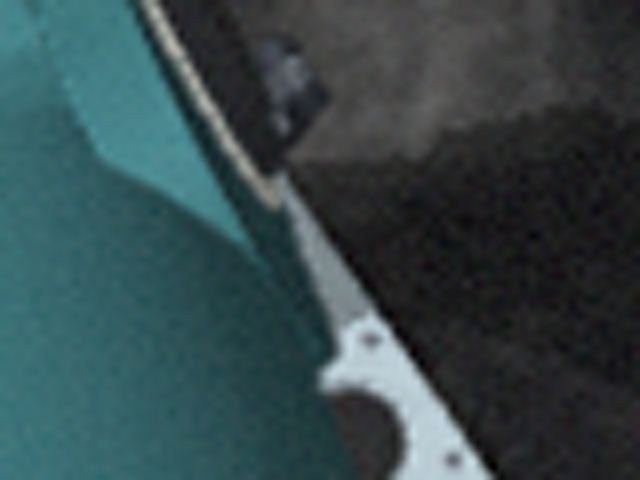

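The arm hides the pocket in the top view, so I'll rely on the fitted position.

Request:
move_arm(deltas="0 0.5 -2.8 10 0 0 0;0 0.5 -2.8 18 0 0 0;0 0.5 -2.8 22 0 0 0;0 0.5 -2.8 22 0 0 0;0 0.5 -2.8 22 0 0 0")

```text
time: 5.5
ee_pos: [0.5914, 0.2078, 0.0158]
tcp_rot: [-0.0, 0.951, 0.311, -0.0]
wrist_force: [-1.8, 0.1, 1.1]
width: 0.0234
gripper_force: 29.7
```

Run:
```python
from h import *
crop('side',170,140,100,75,'p2.png',8)
plan((CA['a'],.016,-54))
```

```text
[ 0.6  0.2 -0.2] [-0.   0.   0.2]
```

View pics/p2.png

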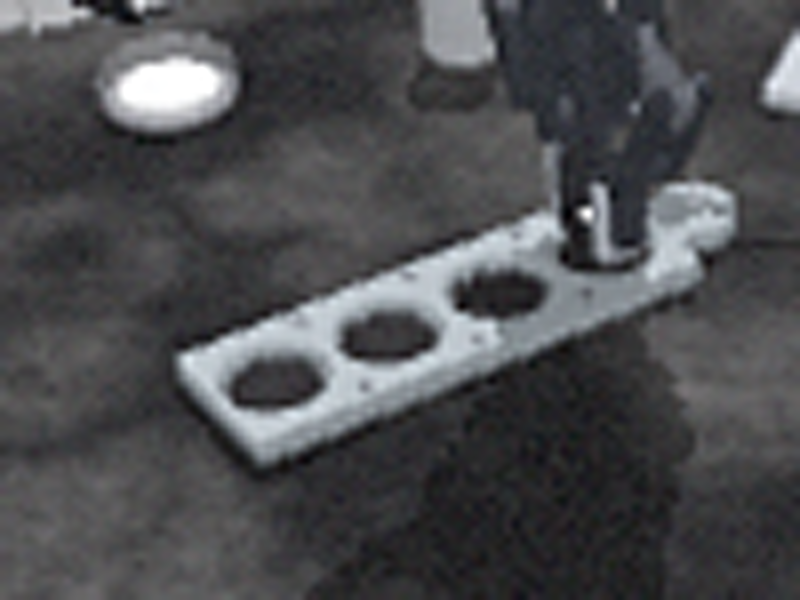

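Mount a sits in pocket 1 at about (600,245). I'll release it and rise.

Request:
move_arm(deltas="0.45 0 0 0 0 0 0;0.45 0 0 0 0 0 0;0.45 0 0 0 0 0 0;0.45 0 0 -15 0 0 0;0.45 0 0 -50 0 0 0;0.45 0 0 -75 0 0 0;0.45 0 0 -75 0 0 0")

```text
time: 6.25
ee_pos: [0.5935, 0.2084, 0.0956]
tcp_rot: [-0.0, 0.951, 0.31, 0.003]
wrist_force: [1.0, -0.2, 0.3]
width: 0.0386
gripper_force: 0.0
```

```bash
python3 -c "
from h import *
plan((RK['d'],.09,30))"
```

```text
[-228.5  252.2    4.7] [  0.3  -0.2 -83.8]
```

Request:
move_arm(deltas="0.5 -228 252 0 0 0 -83.8;0.5 -228 252 0 0 0 -83.8;0.5 -228 252 0 0 0 -83.8;0.5 -228 252 0 0 0 -83.8;0.5 -228 252 0 0 0 -83.8;0.5 -228 252 0 0 0 -83.8;0.5 -228 252 0 0 0 -83.8;0.5 -228 252 0 0 0 -83.8")

```text
time: 7.05
ee_pos: [0.555, -0.1376, 0.0911]
tcp_rot: [0.001, 0.622, 0.783, -0.001]
wrist_force: [0.0, 1.0, -0.6]
width: 0.0431
gripper_force: 0.0
```

```bash
python3 -c "
from h import *
plan((RK['d'],.09,30))"
```

```text
[6.7 4.7 1.1] [ -0.1   0.1 -16.9]
```

Request:
move_arm(deltas="0.52 4 3 0 0 0 -17;0.52 4 3 0 0 0 -17;0.52 4 3 0 0 0 -17;0.52 4 3 30 0 0 -17;0.52 4 3 50 0 0 -17;0.52 4 3 50 0 0 -17;0.52 4 3 50 0 0 -17;0.52 4 3 50 0 0 -17")

```text
time: 7.85
ee_pos: [0.5589, -0.1258, 0.0421]
tcp_rot: [0.001, 0.499, 0.867, 0.0]
wrist_force: [0.2, -0.0, 1.0]
width: 0.0443
gripper_force: 0.0
```

```bash
python3 -c "
from h import *
plan((RK['d'],.0145,30))"
```

```text
[-3.2 -2.9 27.6] [0.1 0.1 0.1]
```

Request:
move_arm(deltas="0.52 -3 -3 10 0 0 0;0.52 -3 -3 20 0 0 0;0.52 -3 -3 28 0 0 0;0.52 -3 -3 28 0 0 0;0.52 -3 -3 28 0 0 0")

```text
time: 8.35
ee_pos: [0.5571, -0.1296, 0.0126]
tcp_rot: [-0.0, 0.498, 0.867, 0.0]
wrist_force: [-0.1, -0.3, -0.2]
width: 0.0445
gripper_force: 0.0
```

Run:
```python
from h import *
crop('side',190,190,100,75,'g3.png',8)
plan((RK['d'],.0145,30))
```

```text
[-0.7  0.5 -1.6] [ 0.  -0.   0.2]
```

View pics/g3.png

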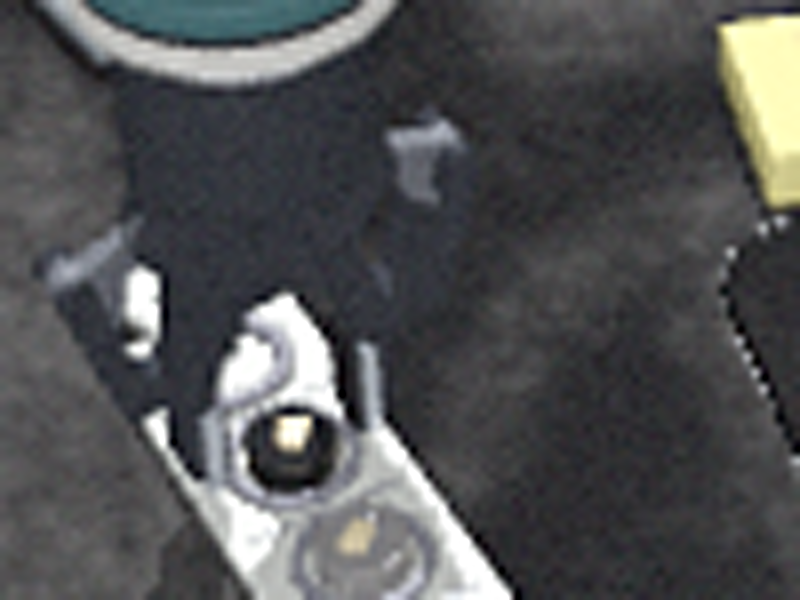

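The fingers straddle d, with tips at (215,475) and (370,430) and no contact. I'll close here.

Request:
move_arm(deltas="0.52 0 0.5 -1 0 0 0;0 0 0.5 -1 0 0 0;0 0 0.5 -1 0 0 0;0 0 0.5 -1 0 0 0;0 0 0.5 -1 0 0 0;0 0 0.5 -1 0 0 0", newtons=30)

```text
time: 9.0
ee_pos: [0.5579, -0.1296, 0.0145]
tcp_rot: [0.0, 0.498, 0.867, 0.0]
wrist_force: [-1.4, 0.8, 7.0]
width: 0.0279
gripper_force: 29.0
```

Request:
move_arm(deltas="0 0 0 -10 0 0 0;0 0 0 -30 0 0 0;0 0 0 -70 0 0 0;0 0 0 -70 0 0 0;0 0 0 -70 0 0 0")

```text
time: 9.5
ee_pos: [0.5581, -0.1299, 0.0852]
tcp_rot: [0.001, 0.499, 0.867, 0.0]
wrist_force: [-0.0, 0.7, -0.6]
width: 0.0279
gripper_force: 29.7
```

Run:
```python
from h import *
crop('side',190,170,100,75,'g4.png',8)
plan((CA['d'],.085,-54))
```

```text
[269.9 150.   -0.9] [ 0.   0.  84.2]
```

View pics/g4.png

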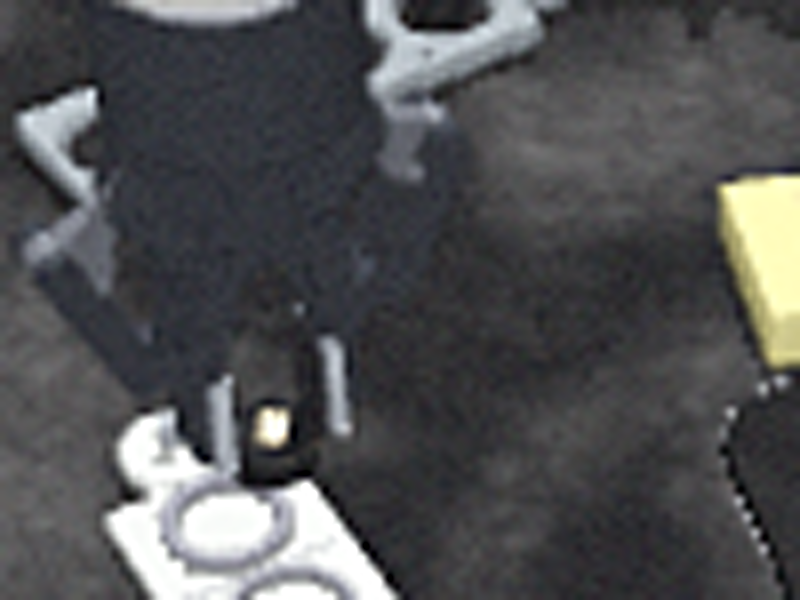

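Mount d is held level at (272,430). On to pocket 2.

Request:
move_arm(deltas="0 270 150 0 0 0 84.2;0 270 150 0 0 0 84.2;0 270 150 0 0 0 84.2;0 270 150 0 0 0 84.2;0 270 150 0 0 0 84.2;0 270 150 0 0 0 84.2;0 270 150 0 0 0 84.2;0 270 150 0 0 0 84.2")

```text
time: 10.35
ee_pos: [0.55, 0.1838, 0.0831]
tcp_rot: [-0.001, 0.891, 0.454, -0.0]
wrist_force: [-0.1, -1.3, -0.5]
width: 0.0279
gripper_force: 29.7
```

```bash
python3 -c "
from h import *
plan((CA['d'],.085,-54))"
```

```text
[-3.   4.  -1.9] [-0.1  0.  17.9]
```

Request:
move_arm(deltas="0 -1.5 1 0 0 0 18;0 -1.5 1 0 0 0 18;0 -1.5 1 0 0 0 18;0 -1.5 1 30 0 0 18;0 -1.5 1 48 0 0 18;0 -1.5 1 48 0 0 18;0 -1.5 1 48 0 0 18;0 -1.5 1 48 0 0 18")

```text
time: 11.15
ee_pos: [0.5518, 0.1776, 0.0368]
tcp_rot: [-0.0, 0.951, 0.309, 0.0]
wrist_force: [0.4, -1.1, 0.2]
width: 0.0276
gripper_force: 29.7
```

```bash
python3 -c "
from h import *
plan((CA['d'],.0143,-54))"
```

```text
[ 0.5 -1.4 22.5] [ 0.  -0.1  0. ]
```

Request:
move_arm(deltas="0 0.5 -1.5 10 0 0 0;0 0.5 -1.5 18 0 0 0;0 0.5 -1.5 21.5 0 0 0;0 0.5 -1.5 22 0 0 0;0 0.5 -1.5 22 0 0 0;0 0.5 -1.5 22 0 0 0")

```text
time: 11.75
ee_pos: [0.5505, 0.1789, 0.014]
tcp_rot: [-0.0, 0.951, 0.309, -0.0]
wrist_force: [-5.7, -2.0, 9.4]
width: 0.0279
gripper_force: 30.8
```

Request:
move_arm(deltas="0.52 0 0 0 0 0 0;0.52 0 0 0 0 0 0;0.52 0 0 0 0 0 0;0.52 0 0 -15 0 0 0;0.52 0 0 -50 0 0 0;0.52 0 0 -72 0 0 0;0.52 0 0 -72 0 0 0;0.52 0 0 -72 0 0 0")

```text
time: 12.55
ee_pos: [0.5512, 0.179, 0.0869]
tcp_rot: [-0.0, 0.951, 0.309, 0.001]
wrist_force: [-0.5, -0.1, -0.8]
width: 0.0445
gripper_force: 0.0
```

Run:
```python
from h import *
plan((RK['c'],.085,30))
```

```text
[-181.   303.5    1.8] [  0.1  -0.  -84. ]
```

Request:
move_arm(deltas="0.52 -181 303.5 0 0 0 -84;0.52 -181 303.5 0 0 0 -84;0.52 -181 303.5 0 0 0 -84;0.52 -181 303.5 0 0 0 -84;0.52 -181 303.5 0 0 0 -84;0.52 -181 303.5 0 0 0 -84;0.52 -181 303.5 0 0 0 -84;0.52 -181 303.5 0 0 0 -84")

```text
time: 13.35
ee_pos: [0.5816, -0.1787, 0.0849]
tcp_rot: [-0.0, 0.628, 0.778, -0.001]
wrist_force: [0.0, 0.3, -1.7]
width: 0.0445
gripper_force: 0.0
```

Run:
```python
from h import *
crop('side',170,140,100,75,'p3.png',8)
plan((RK['c'],.085,30))
```

```text
[ 6.5  2.9 -0.2] [ -0.1   0.1 -17.2]
```

View pics/p3.png

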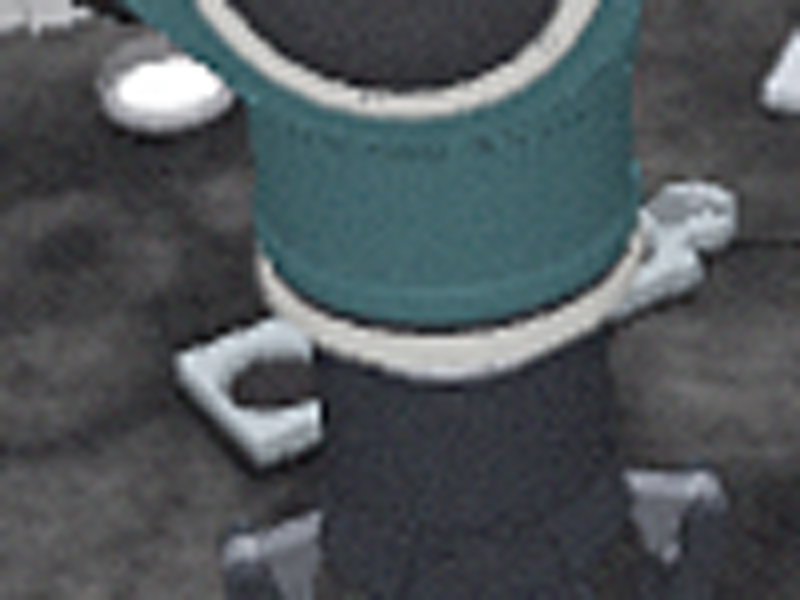

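The arm blocks the view of the pockets, so I'll carry on with mount c.

Request:
move_arm(deltas="0.52 3 1.5 0 0 0 -17.2;0.52 3 1.5 0 0 0 -17.2;0.52 3 1.5 0 0 0 -17.2;0.52 3 1.5 30 0 0 -17.2;0.52 3 1.5 48 0 0 -17.2;0.52 3 1.5 48 0 0 -17.2;0.52 3 1.5 48 0 0 -17.2;0.52 3 1.5 48 0 0 -17.2")

```text
time: 14.2
ee_pos: [0.5841, -0.1697, 0.0389]
tcp_rot: [0.0, 0.505, 0.863, 0.0]
wrist_force: [-0.6, 0.1, 0.2]
width: 0.0444
gripper_force: 0.0
```

```bash
python3 -c "
from h import *
plan((RK['c'],.0145,30))"
```

```text
[-2.3 -2.6 24.4] [ 0.   0.  -0.7]
```

Request:
move_arm(deltas="0.52 -2.5 -2.5 10 0 0 -0.5;0.52 -2.5 -2.5 20 0 0 -0.5;0.52 -2.5 -2.5 23.5 0 0 -0.5;0.52 -2.5 -2.5 23.5 0 0 -0.5;0.52 -2.5 -2.5 23.5 0 0 -0.5;0.52 -2.5 -2.5 23.5 0 0 -0.5")

```text
time: 14.8
ee_pos: [0.5828, -0.1732, 0.0147]
tcp_rot: [0.0, 0.501, 0.866, 0.0]
wrist_force: [0.6, -0.1, 0.3]
width: 0.0443
gripper_force: 0.0
```

```bash
python3 -c "
from h import *
plan((RK['c'],.0142,30))"
```

```text
[0.  0.3 0.5] [ 0.   0.  -0.1]
```

Request:
move_arm(deltas="0 0 0 0.5 0 0 0;0 0 0 0.5 0 0 0;0 0 0 0.5 0 0 0;0 0 0 0.5 0 0 0;0 0 0 0.5 0 0 0", newtons=30)

```text
time: 15.3
ee_pos: [0.5828, -0.1732, 0.0143]
tcp_rot: [0.0, 0.501, 0.866, 0.0]
wrist_force: [-1.6, 0.2, 4.2]
width: 0.028
gripper_force: 29.2
```

Request:
move_arm(deltas="0 0 0 -10 0 0 0;0 0 0 -30 0 0 0;0 0 0 -70 0 0 0;0 0 0 -70 0 0 0;0 0 0 -70 0 0 0")

```text
time: 15.8
ee_pos: [0.5831, -0.1735, 0.0853]
tcp_rot: [0.001, 0.501, 0.865, 0.0]
wrist_force: [0.1, -0.0, -0.9]
width: 0.0282
gripper_force: 29.7
```

Run:
```python
from h import *
plan((CA['c'],.085,-54))
```

```text
[ 3.164e+02  9.860e+01 -2.000e-01] [ 0.1  0.  83.9]
```

Mount c is held (28 mm opening, the same as d). On to pocket 3.

Request:
move_arm(deltas="0 316.5 98.5 0 0 0 84;0 316.5 98.5 0 0 0 84;0 316.5 98.5 0 0 0 84;0 316.5 98.5 0 0 0 84;0 316.5 98.5 0 0 0 84;0 316.5 98.5 0 0 0 84;0 316.5 98.5 0 0 0 84;0 316.5 98.5 0 0 0 84")

```text
time: 16.6
ee_pos: [0.5081, 0.1563, 0.0835]
tcp_rot: [-0.001, 0.891, 0.454, -0.0]
wrist_force: [-0.3, -0.2, -1.1]
width: 0.0279
gripper_force: 29.7
```

```bash
python3 -c "
from h import *
plan((CA['c'],.085,-54))"
```

```text
[-3.3  6.1 -1.5] [-0.1 -0.  18. ]
```

Request:
move_arm(deltas="0 -1.5 3 0 0 0 18;0 -1.5 3 0 0 0 18;0 -1.5 3 0 0 0 18;0 -1.5 3 30 0 0 18;0 -1.5 3 48 0 0 18;0 -1.5 3 48 0 0 18;0 -1.5 3 48 0 0 18;0 -1.5 3 48 0 0 18")

```text
time: 17.4
ee_pos: [0.5123, 0.1475, 0.0368]
tcp_rot: [-0.0, 0.951, 0.309, 0.0]
wrist_force: [0.3, 0.5, -0.2]
width: 0.0276
gripper_force: 29.8
```

```bash
python3 -c "
from h import *
plan((CA['c'],.0141,-54))"
```

```text
[ 0.4 -2.8 22.7] [ 0.  -0.1  0. ]
```

Request:
move_arm(deltas="0 0.5 -2.8 10 0 0 0;0 0.5 -2.8 18 0 0 0;0 0.5 -2.8 21.5 0 0 0;0 0.5 -2.8 22 0 0 0;0 0.5 -2.8 22 0 0 0;0 0.5 -2.8 22 0 0 0")

```text
time: 18.0
ee_pos: [0.5101, 0.1499, 0.0138]
tcp_rot: [-0.0, 0.951, 0.309, -0.001]
wrist_force: [-3.6, -0.0, 7.9]
width: 0.0278
gripper_force: 30.5
```

Request:
move_arm(deltas="0.52 0 0 0 0 0 0;0.52 0 0 0 0 0 0;0.52 0 0 0 0 0 0;0.52 0 0 -15 0 0 0;0.52 0 0 -50 0 0 0;0.52 0 0 -72 0 0 0;0.52 0 0 -72 0 0 0;0.52 0 0 -72 0 0 0")

```text
time: 18.8
ee_pos: [0.5109, 0.1499, 0.0869]
tcp_rot: [0.0, 0.951, 0.309, 0.001]
wrist_force: [0.4, -0.2, -0.2]
width: 0.0447
gripper_force: 0.0
```

Run:
```python
from h import *
plan((RK['b'],.085,30))
```

```text
[-136.4  353.7    1.9] [  0.1  -0.  -84.1]
```

Request:
move_arm(deltas="0.57 -136.5 354 0 0 0 -84;0.57 -136.5 354 0 0 0 -84;0.57 -136.5 354 0 0 0 -84;0.57 -136.5 354 0 0 0 -84;0.57 -136.5 354 0 0 0 -84;0.57 -136.5 354 0 0 0 -84;0.57 -136.5 354 0 0 0 -84;0.57 -136.5 354 0 0 0 -84")

```text
time: 19.6
ee_pos: [0.6075, -0.2192, 0.0851]
tcp_rot: [-0.001, 0.629, 0.778, -0.0]
wrist_force: [0.9, 0.0, -0.2]
width: 0.049
gripper_force: 0.0
```

```bash
python3 -c "
from h import *
plan((RK['b'],.085,30))"
```

```text
[2.6 1.1 0.1] [ -0.1  -0.1 -17.9]
```

Request:
move_arm(deltas="0.57 0 0 0 0 0 -18;0.57 0 0 0 0 0 -18;0.57 0 0 0 0 0 -18;0.57 0 0 30 0 0 -18;0.57 0 0 45 0 0 -18;0.57 0 0 45 0 0 -18;0.57 0 0 45 0 0 -18;0.57 0 0 45 0 0 -18")

```text
time: 20.4
ee_pos: [0.6084, -0.2167, 0.0419]
tcp_rot: [0.0, 0.502, 0.865, 0.0]
wrist_force: [-0.1, -0.0, 0.2]
width: 0.0486
gripper_force: 0.0
```

```bash
python3 -c "
from h import *
plan((RK['b'],.0152,30))"
```

```text
[ 0.4 -0.3 26.7] [ 0.   0.  -0.3]
```

Request:
move_arm(deltas="0.57 0 0 15 0 0 0;0.57 0 0 24 0 0 0;0.57 0 0 26.5 0 0 0;0.57 0 0 26.5 0 0 0;0.57 0 0 26.5 0 0 0;0.57 0 0 26.5 0 0 0")

```text
time: 21.0
ee_pos: [0.6081, -0.2168, 0.0147]
tcp_rot: [0.0, 0.502, 0.865, 0.0]
wrist_force: [-0.2, -0.1, -0.3]
width: 0.0485
gripper_force: 0.0
```

Request:
move_arm(deltas="0 0 0 0 0 0 0;0 0 0 0 0 0 0;0 0 0 0 0 0 0;0 0 0 0 0 0 0;0 0 0 0 0 0 0", newtons=30)

```text
time: 21.5
ee_pos: [0.608, -0.2169, 0.0149]
tcp_rot: [0.0, 0.502, 0.865, -0.0]
wrist_force: [-1.7, -0.2, 5.7]
width: 0.0299
gripper_force: 29.2
```

Request:
move_arm(deltas="0 0 0 -10 0 0 0;0 0 0 -30 0 0 0;0 0 0 -70 0 0 0;0 0 0 -70 0 0 0;0 0 0 -70 0 0 0")

```text
time: 22.0
ee_pos: [0.6084, -0.2171, 0.0858]
tcp_rot: [0.001, 0.502, 0.865, 0.0]
wrist_force: [-1.1, 0.1, -1.8]
width: 0.0297
gripper_force: 29.8
```

```bash
python3 -c "
from h import *
plan((CA['b'],.085,-54))"
```

```text
[3.611e+02 4.760e+01 3.000e-01] [ 0.1  0.  83.8]
```

Request:
move_arm(deltas="0 361 47.5 0 0 0 84;0 361 47.5 0 0 0 84;0 361 47.5 0 0 0 84;0 361 47.5 0 0 0 84;0 361 47.5 0 0 0 84;0 361 47.5 0 0 0 84;0 361 47.5 0 0 0 84;0 361 47.5 0 0 0 84")

```text
time: 22.8
ee_pos: [0.468, 0.1229, 0.084]
tcp_rot: [-0.0, 0.894, 0.448, -0.001]
wrist_force: [0.6, 0.2, -0.9]
width: 0.0298
gripper_force: 29.8
```

```bash
python3 -c "
from h import *
plan((CA['b'],.085,-54))"
```

```text
[-0.8  3.8 -1. ] [-0.1  0.  17.2]
```

Request:
move_arm(deltas="0 0 1.5 0 0 0 17;0 0 1.5 0 0 0 17;0 0 1.5 0 0 0 17;0 0 1.5 30 0 0 17;0 0 1.5 48 0 0 17;0 0 1.5 48 0 0 17;0 0 1.5 48 0 0 17;0 0 1.5 48 0 0 17")

```text
time: 23.6
ee_pos: [0.4716, 0.1193, 0.0372]
tcp_rot: [-0.0, 0.95, 0.313, 0.0]
wrist_force: [0.6, -1.0, -0.7]
width: 0.0297
gripper_force: 29.8
```

```bash
python3 -c "
from h import *
plan((CA['b'],.0146,-54))"
```

```text
[-0.5 -1.2 22.6] [ 0.  -0.   0.5]
```

Request:
move_arm(deltas="0 -0.5 -1.2 10 0 0 0.5;0 -0.5 -1.2 18 0 0 0.5;0 -0.5 -1.2 21.5 0 0 0.5;0 -0.5 -1.2 22 0 0 0.5;0 -0.5 -1.2 22 0 0 0.5;0 -0.5 -1.2 22 0 0 0.5")

```text
time: 24.2
ee_pos: [0.4696, 0.1198, 0.0143]
tcp_rot: [0.0, 0.951, 0.308, -0.001]
wrist_force: [-4.9, -0.7, 7.6]
width: 0.0296
gripper_force: 30.6
```

Request:
move_arm(deltas="0.57 0 0 0 0 0 0;0.57 0 0 0 0 0 0;0.57 0 0 0 0 0 0;0.57 0 0 -15 0 0 0;0.57 0 0 -50 0 0 0;0.57 0 0 -90 0 0 0;0.57 0 0 -120 0 0 0;0.57 0 0 -120 0 0 0")

```text
time: 25.0
ee_pos: [0.4719, 0.1204, 0.138]
tcp_rot: [0.0, 0.951, 0.308, 0.003]
wrist_force: [0.8, -0.6, -1.5]
width: 0.0485
gripper_force: 0.0
```

```bash
python3 -c "
from h import *
plan(((.35,-.35),.14,-54))"
```

```text
[-374.5  309.7   -3.2] [ 0.1 -0.3 -0.1]
```

Request:
move_arm(deltas="0.57 -374 310 -3 0 0 0;0.57 -374 310 -3 0 0 0;0.57 -374 310 -3 0 0 0;0.57 -374 310 -3 0 0 0;0.57 -374 310 -3 0 0 0;0.57 -374 310 -3 0 0 0;0.57 -374 310 -3 0 0 0;0.57 -374 310 -3 0 0 0")

```text
time: 25.8
ee_pos: [0.3691, -0.2692, 0.1366]
tcp_rot: [-0.0, 0.951, 0.308, -0.0]
wrist_force: [1.3, -0.2, -0.1]
width: 0.0487
gripper_force: 0.0
```

Run:
```python
from h import *
import numpy as np
a=imaging.grab_frame('side')[140:215,170:270,::-1]; b=imaging.grab_frame('top')[165:255,180:260,::-1]
a=cv2.resize(a,(480,360),interpolation=cv2.INTER_CUBIC); b=cv2.resize(b,(320,360),interpolation=cv2.INTER_CUBIC)
cv2.imwrite('pics/fin.png',np.hstack([a,b]))
```

View pics/fin.png

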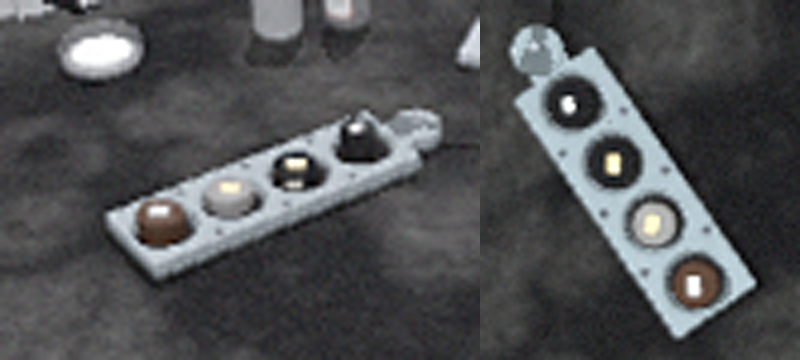

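All four mounts stand flat and centred in their pockets, in the order a, d, c, b from the tab. In the top view they are at (573,103), (613,163), (654,222) and (695,284). I'll let the arm settle, then hand in.

Request:
move_arm(deltas="0.57 0 0 0 0 0 0;0.57 0 0 0 0 0 0;0.57 0 0 0 0 0 0;0.57 0 0 0 0 0 0;0.57 0 0 0 0 0 0")

```text
time: 26.4
ee_pos: [0.3704, -0.2669, 0.1369]
tcp_rot: [-0.0, 0.951, 0.309, -0.0]
wrist_force: [-0.2, 0.2, -0.7]
width: 0.0483
gripper_force: 0.0
```

```bash
python3 -c "
from plant import robot
print(robot.hand_in())"
```

```text
the job is handed in; nothing more can be done
None
```

All four mounts stand flat, polished face up, in the carrier pockets in rack order from the tab (a, d, c, b), and the job was handed in at about 26 s; no verdict came back.

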